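# Lever up the jammed riser of a welding jig and lock it with its pin

## Robot

A 6-joint arm with a two-finger parallel gripper is mounted at the origin on the work surface. World frame = base frame: x ahead of the robot, y to its left, z up, the work surface at z = 0. Lengths are in mm, angles in rad, forces in N, time in s.
With the tool pointing down it reaches from about 275 to 1000 mm from the base axis. Payload 8.4 kg.
Tool frame: the origin (TCP) lies midway between the tips of the shut fingers; the grasp point (between the pads) lies 19 mm behind it; z points along the fingers, y is the direction in which the jaws open and shut (so a half turn about z gives the same grasp; the last joint's range is limited). The gripper opens to 85 mm and grips with 20 to 120 N. Pads are 22 mm wide; open, the fingers measure 114 mm over their backs; the gripper's body (76 mm by 85 mm) begins 54 mm behind the grasp point. The pads swing forward as they close: fully open they stand 13 mm farther back than shut.
Start: joints at [-1.332, 0.353, 1.633, -0, 1.155, -0.002], TCP at [149.048, -606.97, 231.281] pointing down, gripper open.
Joint ranges: [-2.63, 2.63], [-0.92, 2.1], [0.06, 2.66], [-1.3, 4.44], [0, 2.69], [-3.02, 3.02]. Speed limits (rad/s): [2.22, 2.22, 2.79, 3.14, 3.14, 3.14].

## Interface

Orientations are given as [roll, pitch, yaw] about the fixed x, y, z axes, in that order (R = Rz(yaw) Ry(pitch) Rx(roll)).
In Python, from rig import * gives the robot as it stands.
- The arm moves only by the tool play_rows, never from a script. Its argument "moves" is a list of rows, each a list of 3 entries, a list of its own where there are three numbers: the shift along the tool's x, y, z in m, then the turn, a rotation vector about the tool's x, y, z in rad, then the opening in per cent of the stroke, from 0 (shut) to 100 (fully open). In form: [[[x, y, z], [rx, ry, rz], fingers], ...]. A call has 1 to 20 rows; each row shifts and turns the commanded pose from where the row before left it, along the tool's axes as they then stand; what a row does not reach is not made up. A row lasts 1/10 s, in which the tool goes at most 50 mm and 8.59 degrees, less where a joint would pass 70% of its speed; a pose out of reach is approached as far as the arm can. A call is refused whole if a number of a shift passes 0.05 or a number of a turn 0.15, either way. A call with a gripper value outside its range is refused whole. The fingers move at their own pace and stop on an object; "squeeze" is the grip in N (left out, the last holds). Time passes only in rows, so rows that do not move let the fingers close. It gives the time, the measured TCP pose, the force and the opening at its end, in the units of the state.
- sense(): the state, without advancing time (a new reading comes with each control period).
- grab_frame(name): name is "scene" or "top" or "wrist"; returns a dict with "pixels" (480x640x3 uint8, red, green, blue), "intrinsics" (3x3 intrinsics, pixels), "R" (3x3) and "t" (3): a world point X has camera coordinates R X + t. Camera axes: x right, y down, z forward; pixel columns grow to the right and rows downward; lengths in mm; the calibration is good to about 2 mm. A picture is of the moment at which its call begins. There is no depth.
- sign_off(): hands the job in, once; it reports no verdict.
The state is a dict: "clock": time; "qpos": joint angles; "qvel": joint speeds; "joint_efforts": joint torques, N m; "eef_pos": TCP position; "tcp_rot": TCP orientation; "contact_force": force on the tool from outside, world axes, zero at the start; "wrist_torque": the same for the moment, N m; "opening": opening from 0.0 (shut) to 1.0 (fully open).
Only numpy, scipy, OpenCV 4.12 (cv2) and the standard library are available. Lean on these libraries where they do the work, as an engineer would, in place of code of your own. Each camera call takes 0.05 s, during which the arm holds its last target. There are 200 camera calls.

## Task

The riser of the welding jig is jammed in its lowest position. Lay the pry bar over the jig's fulcrum with its tip pushed well in under the riser's orange lip, and push the bar's free end down to lever the riser up to its upper stop; do not touch the riser itself with the robot. Then push the lock pin through the near ear, the riser and the far ear until its green head is up against the near ear, let go (the bar may stay where it is), and leave the socket tray and steel offcut where they are.

Things in the scene. Friction and masses are not known exactly. Their poses are not given: they have to be found in the camera images.
- jig: Welding jig fixed to the bench; yaw varies. Blue base 120 (x) x 170 (y) x 10 mm, y = -115 to +55. Origin on the bench surface below the riser's middle; x along the pin holes, z up, levering side -y. Two yellow ears (8 mm plates, 50 mm wide in y, tops at z = 98) at x = -34 to -26 (near ear, robot side) and +26 to +34 (far ear). Blue guide post, 85 high, at y = +26 to +38.
- near_hole (a point): Centre of the near ear's hole mouth, on its outer face: jig x = -34, y = 0, z = 80 mm. Round hole 19 mm across along jig x; axes as the jig. Nothing stands in front of it.
- far_hole (a point): Centre of the far ear's hole on its outer face: jig x = +34, y = 0, z = 80 mm; 19 mm across, in line with the near one.
- riser: Aluminium column 44 (x) x 40 (y) mm with a copper V rest on top (top 109 mm above its origin); slides only vertically between the ears. Its origin equals the jig's when down; origin height above the jig's = lift, 0 (start) to 12 mm (upper stop). Tight: needs about 34 N upward, moves damped and stays where left.
- riser_hole (a point): Centre of the riser's through hole (19 mm across, along jig x), 68 mm above the riser's origin; at the upper stop it lines up with the holes of the ears.
- lip (a point): Middle of the outer lower edge of the riser's orange pry lip: jig x = 0, y = -52, z = 76 mm when down. The lip is 40 mm wide in x, 12 mm thick, underside level, reaching 32 mm in from this edge to the column's face at y = -20, where a bar's tip comes to a stop.
- fulcrum: Dark steel pedestal of the jig; origin on the bench plane at jig x = 0, y = -85 mm, axes as the jig. Round ridge (radius 8) along x, top at z = 60 mm. Two cheeks, 22 mm long in y, tops at z = 76, leave a 36 mm opening centred on x = 0 for the bar. The lip's underside starts 16 mm above the ridge top, so the 10 mm bar goes in level.
- bar: Dark steel pry bar lying flat, 210 (x) x 22 x 10 mm, 0.3 kg; tip at +x, red handle 26 wide at x = -105 to -23. Origin: underside at mid-length, near its centre of mass; z up. Level on the ridge, tip near the column, let go, it tips slightly (handle-heavy) until its tip bears under the lip, and stays. About 15 N down near the handle's end lifts the riser; the end falls about 45 mm.
- bar_tip (a point): Tip of the pry bar: bar x = +105 mm, mid-thickness (5 mm above its underside).
- pin: Lock pin lying on the bench: green head 50 (x) x 24 x 24 mm, at x = -50 to 0, and a brass rod 12 mm across, 90 mm long with tapered end, along +x. Origin: underside of the head at its front face, where the rod begins; the rod's axis is 12 mm above. 0.12 kg, head-heavy, so the rod stays level above the bench.
- pin_tip (a point): Free end of the pin's rod: pin x = +90 mm, z = +12 mm (on the axis).
- socket_tray: Bystander: open red socket tray 80 x 160 x 30 mm with steel sockets, origin under its middle. Leave alone.
- angle_offcut: Bystander: dark steel angle offcut 120 x 50 x 50 mm, origin under its middle. Leave alone.
Not all that is in view belongs to the job. Several things look just like the pin: the one meant starts farthest from the robot's base.

How it is judged:
By the outcome, as a careful person would: the job done as asked, in the order asked, and still so for the second after the job is handed in, with the robot touching nothing.
It also fails if it takes over 64 s, if anything falls off the work surface, if the arm or the gripper's body presses on something with over 40 N, if the wrist force passes 120 N, or if a joint passes its speed limit or range.

## Working session

There is one attempt and no reset: what is moved stays moved. The work goes in short steps, Python scripts to look and compute and a tool call to move; the robot and the scene stay as the last step left them, time stands still between calls to the robot, and variables do not carry over. Pictures are saved under pics/ and viewed, about 8 in all and at most 12, crops included, and the job is handed in when it is done.

Besides the shell and the picture viewer there is one more tool, called after "Call:" as name([rows], argument=value, ...), one row to a line, values as JSON. play_rows: Moves the arm, as the interface text tells. Its arguments: {"type":"object","properties":{"moves":{"type":"array"},"squeeze":{"type":"number"}},"required":["moves"]}

```bash
mkdir -p pics; ls
cat > h.py <<'E'
import numpy as np, cv2
from rig import *
def save(f,n): cv2.imwrite('pics/'+n+'.png',f['pixels'][:,:,::-1])
def ray(f,u,v,z):
    R=np.array(f['R']);t=np.array(f['t']).ravel();K=np.array(f['intrinsics'])
    c=-R.T@t; d=R.T@np.linalg.solve(K,[u,v,1.]); return c+d*(z-c[2])/d[2]
def proj(f,X):
    p=np.array(f['intrinsics'])@(np.array(f['R'])@np.array(X,float)+np.array(f['t']).ravel()); return p[:2]/p[2]
E
python3 - <<'E'
from h import *
import pickle
F={}
for n in('top','scene'):
    F[n]=grab_frame(n);save(F[n],n+'0');print(n,-np.array(F[n]['R']).T@np.array(F[n]['t']).ravel(),F[n]['intrinsics'][0])
pickle.dump(F,open('f0.pkl','wb'));print(sense())
E
```

```text
pics
top [ 283.59543338   48.10320176 1235.03467588] [591.76528059   0.         320.49504594]
scene [1476.6742551   691.3441386  1039.71829462] [579.77032233   0.         327.10123461]
{'clock': 0.1, 'qpos': array([-1.33239118e+00,  3.53590126e-01,  1.63407524e+00, -2.35528895e-05,
        1.15519715e+00, -2.41901626e-03]), 'qvel': array([ 9.85171136e-04, -1.60489584e-03, -2.35950376e-03,  9.59057883e-04,
       -9.35352560e-04, -1.29061229e-05]), 'joint_efforts': array([ 1.55771526e-03, -6.06356263e+01, -3.42819750e+01,  1.69158801e-05,
        3.93062801e-03, -1.50933209e-05]), 'eef_pos': array([ 148.94264915, -606.544094  ,  230.62311187]), 'tcp_rot': array([-3.14032274e+00,  1.84639523e-05,  2.40833693e-01]), 'contact_force': array([0.170312 , 0.0263342, 0.3162152]), 'wrist_torque': array([-0.01553985,  0.02433411, -0.00830925]), 'opening': 1.0013443500227077}
```

View pics/top0.png

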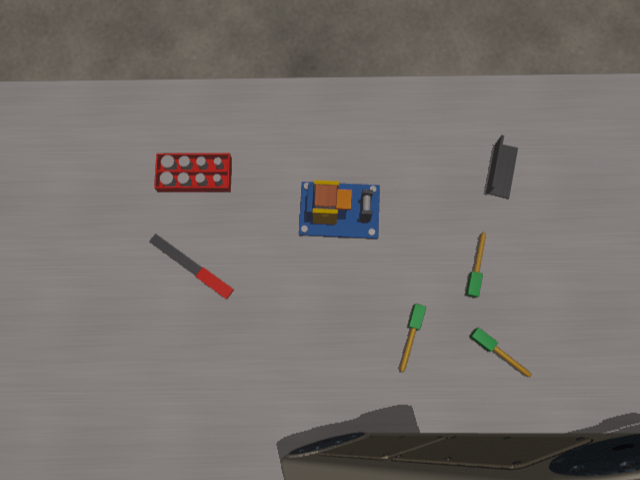

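View pics/scene0.png

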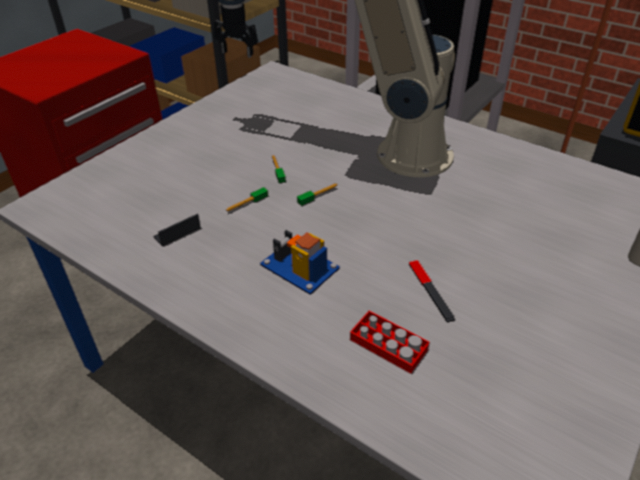

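The top view shows the jig at about (340,210), with its levering side to the right (-y). The bar runs from (153,238) to (230,294), and there are three pins at (478,265), (412,338) and (500,352). The tray is at (193,172) and the offcut at (502,168).

Run:
```python
from h import *
import pickle
F=pickle.load(open('f0.pkl','rb'));f=F['top'];im=f['pixels'];hsv=cv2.cvtColor(im,cv2.COLOR_RGB2HSV)
def blobs(lo,hi,amin):
    m=cv2.inRange(hsv,lo,hi); n,l,s,c=cv2.connectedComponentsWithStats(m)
    return [(c[i],cv2.minAreaRect(np.argwhere(l==i)[:,::-1].astype(np.float32)),s[i][4]) for i in range(1,n) if s[i][4]>amin]
def show(name,bl,z):
    for c,r,a in bl:
        P=np.array([ray(f,*p,z)[:2] for p in cv2.boxPoints(r)]);C=P.mean(0)
        e=[np.linalg.norm(P[1]-P[0]),np.linalg.norm(P[2]-P[1])]
        d=(P[1]-P[0]) if e[0]>e[1] else (P[2]-P[1])
        print(name,'px',np.round(c),'c',C.round(1),'sz',np.round(e,1),'yaw',np.round(np.arctan2(d[1],d[0]),3),a,'r',np.hypot(*C).round())
show('green',blobs((45,100,60),(80,255,255),60),20)
show('brass',blobs((12,120,80),(24,255,255),60),12)
show('red',blobs((0,180,100),(6,255,255),100),10)
show('blue',blobs((100,150,60),(125,255,255),200),10)
show('orange',blobs((7,190,120),(13,255,255),40),76)
show('yellow',blobs((22,150,120),(30,255,255),30),98)
show('dark',[b for b in blobs((0,0,30),(180,80,85),150) if b[0][1]<320 and b[0][1]>100 and b[2]<3000],10)
```

```text
green px [475. 284.] c [ 469.4 -267.5] sz [51.  23.7] yaw -0.262 271 r 540.0
green px [417. 316.] c [ 403.4 -144.6] sz [50.1 23.8] yaw -0.316 283 r 429.0
green px [484. 339.] c [ 355.7 -278.3] sz [23.7 50.4] yaw -2.244 294 r 452.0
brass px [338. 194.] c [677.2  16.6] sz [ 48.7 100. ] yaw -2.441 380 r 677.0
brass px [324. 212.] c [628.7  41.5] sz [17.8 53.8] yaw -1.652 110 r 630.0
brass px [480. 252.] c [ 539.  -284.9] sz [86.4 10.5] yaw -0.249 192 r 610.0
brass px [407. 349.] c [ 337.8 -123.4] sz [90.6 10.9] yaw -0.319 238 r 360.0
brass px [512. 362.] c [ 310.5 -333.8] sz [10.9 86.8] yaw -2.256 229 r 456.0
red px [198. 173.] c [726.5 330.3] sz [163.3  78.7] yaw -1.583 919 r 798.0
red px [214. 283.] c [479.2 274.2] sz [23.3 80.9] yaw -2.201 424 r 552.0
blue px [346. 217.] c [634.7   9.9] sz [116.6 169.1] yaw -1.625 1685 r 635.0
yellow px [326. 182.] c [667.2  38.1] sz [ 7.8 48.7] yaw -1.641 87 r 668.0
yellow px [325. 211.] c [606.8  40.8] sz [47.9  8.3] yaw -1.583 105 r 608.0
dark px [501. 170.] c [ 730.5 -346.9] sz [143.8  55.6] yaw -0.245 1342 r 809.0
dark px [366. 207.] c [644.4 -47.5] sz [72.7 25.2] yaw -0.07 214 r 646.0
dark px [175. 254.] c [541.1 359.5] sz [ 21.9 126.1] yaw -2.201 576 r 650.0
```

```bash
cat >> h.py <<'E'
def go(x,y,z,yaw):
    "rotation first, then shift in tool axes (m) after it"
    s=sense();p=np.array(s['eef_pos']);y0=s['tcp_rot'][2]
    d=np.array([x,y,z])-p;c,sn=np.cos(yaw),np.sin(yaw)
    print('t',round(s['clock'],2),'pos',p.round(1),'rpy',np.round(s['tcp_rot'],3),'open',round(s['opening'],3),'F',np.round(s['contact_force'],1))
    print('rz',round(-((yaw-y0+np.pi)%(2*np.pi)-np.pi),4),'shift mm',np.round([c*d[0]+sn*d[1],sn*d[0]-c*d[1],-d[2]],1))
E
python3 -c "
from h import *
go(512,319.5,150,.942)"
```

```text
t 0.1 pos [ 148.9 -606.5  230.6] rpy [-3.14   0.     0.241] open 1.001 F [0.2 0.  0.3]
rz -0.7012 shift mm [ 962.5 -251.1   80.6]
```

Call:
play_rows([
  [[0, 0, 0], [0, 0, -0.14], 100],
  [[0, 0, 0], [0, 0, -0.14], 100],
  [[0, 0, 0], [0, 0, -0.14], 100],
  [[0, 0, 0], [0, 0, -0.14], 100],
  [[0, 0, 0], [0, 0, -0.14], 100],
  [[0.04, -0.0105, 0.003], [0, 0, 0], 100],
  [[0.04, -0.0105, 0.003], [0, 0, 0], 100],
  [[0.04, -0.0105, 0.003], [0, 0, 0], 100],
  [[0.04, -0.0105, 0.003], [0, 0, 0], 100],
  [[0.04, -0.0105, 0.003], [0, 0, 0], 100],
  [[0.04, -0.0105, 0.003], [0, 0, 0], 100],
  [[0.04, -0.0105, 0.003], [0, 0, 0], 100],
  [[0.04, -0.0105, 0.003], [0, 0, 0], 100],
  [[0.04, -0.0105, 0.003], [0, 0, 0], 100],
  [[0.04, -0.0105, 0.003], [0, 0, 0], 100],
  [[0.04, -0.0105, 0.003], [0, 0, 0], 100],
  [[0.04, -0.0105, 0.003], [0, 0, 0], 100],
  [[0.04, -0.0105, 0.003], [0, 0, 0], 100],
  [[0.04, -0.0105, 0.003], [0, 0, 0], 100],
  [[0.04, -0.0105, 0.003], [0, 0, 0], 100],
])

```text
clock: 2.1
eef_pos: [375.4, -27.7, 186.2]
tcp_rot: [3.141, -0.0, 0.941]
contact_force: [0.3, -0.7, 0.4]
opening: 1.003
```

Call:
play_rows([
  [[0.04, -0.0105, 0.003], [0, 0, 0], 100],
  [[0.04, -0.0105, 0.003], [0, 0, 0], 100],
  [[0.04, -0.0105, 0.003], [0, 0, 0], 100],
  [[0.04, -0.0105, 0.003], [0, 0, 0], 100],
  [[0.04, -0.0105, 0.003], [0, 0, 0], 100],
  [[0.04, -0.0105, 0.003], [0, 0, 0], 100],
  [[0.04, -0.0105, 0.003], [0, 0, 0], 100],
  [[0.04, -0.0105, 0.003], [0, 0, 0], 100],
  [[0.04, -0.0105, 0.003], [0, 0, 0], 100],
  [[0, 0, 0], [0, 0, 0], 100],
  [[0, 0, 0], [0, 0, 0], 100],
])

```text
clock: 3.2
eef_pos: [510.5, 317.6, 158.4]
tcp_rot: [-3.141, 0.002, 0.942]
contact_force: [-1.1, 0.8, -0.7]
opening: 0.996
```

```bash
python3 -c "
from h import *
go(512,319.5,3,.942)
save(grab_frame('wrist'),'w1')"
```

```text
t 3.2 pos [510.5 317.6 158.4] rpy [-3.141e+00  2.000e-03  9.420e-01] open 0.996 F [-1.1  0.8 -0.7]
rz 0.0002 shift mm [2.500e+00 1.000e-01 1.554e+02]
```

View pics/w1.png

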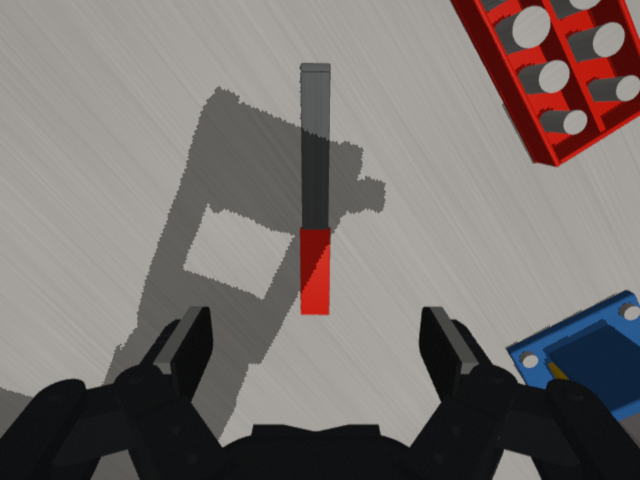

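The bar stands upright in the wrist view, tip at (315,66) and handle end at (315,314). It is centred between the jaws, so I descend and grip.

Call:
play_rows([
  [[0.0025, 0, 0.03], [0, 0, 0], 100],
  [[0, 0, 0.03], [0, 0, 0], 100],
  [[0, 0, 0.03], [0, 0, 0], 80],
  [[0, 0, 0.03], [0, 0, 0], 70],
  [[0, 0, 0.02], [0, 0, 0], 60],
  [[0, 0, 0.012], [0, 0, 0], 60],
  [[0, 0, 0.002], [0, 0, 0], 60],
  [[0, 0, 0], [0, 0, 0], 0],
  [[0, 0, 0], [0, 0, 0], 0],
  [[0, 0, 0], [0, 0, 0], 0],
  [[0, 0, 0], [0, 0, 0], 0],
  [[0, 0, 0], [0, 0, 0], 0],
  [[0, 0, 0], [0, 0, 0], 0],
], squeeze=80)

```text
clock: 4.55
eef_pos: [513.2, 319.5, 7.0]
tcp_rot: [3.141, -0.002, 0.941]
contact_force: [-1.4, -0.4, 5.1]
opening: 0.213
```

Call:
play_rows([
  [[0, 0, -0.02], [0, 0, 0], 0],
  [[0, 0, -0.03], [0, 0, 0], 0],
  [[0, 0, -0.03], [0, 0, 0], 0],
  [[0, 0, -0.03], [0, 0, 0], 0],
  [[0, 0, -0.03], [0, 0, -0.1], 0],
  [[0, 0, 0], [0, 0, -0.12], 0],
  [[0, 0, 0], [0, 0, -0.12], 0],
  [[0, 0, 0], [0, 0, -0.12], 0],
  [[0, 0, 0], [0, 0, -0.12], 0],
  [[0, 0, 0], [0, 0, 0], 0],
])

```text
clock: 5.55
eef_pos: [512.5, 319.2, 146.1]
tcp_rot: [3.141, -0.001, 1.523]
contact_force: [0.6, -0.2, -3.0]
opening: 0.211
```

```bash
python3 -c "
from h import *
# jig frame target: grip point (bar x=-8)
O=np.array([636.7,39.7]);a=-.049
J=lambda x,y: O+[np.cos(a)*x-np.sin(a)*y,np.sin(a)*x+np.cos(a)*y]
p=J(0,-195);print(p);go(p[0],p[1],120,a+np.pi/2)"
```

```text
[ 627.14882313 -155.06594934]
t 5.55 pos [512.5 319.2 146.1] rpy [ 3.141e+00 -1.000e-03  1.523e+00] open 0.211 F [ 0.6 -0.2 -3. ]
rz 0.0008 shift mm [-468.1  137.7   26.1]
```

Call:
play_rows([
  [[-0.02, 0.006, 0], [0, 0, 0], 0],
  [[-0.032, 0.0094, 0], [0, 0, 0], 0],
  [[-0.032, 0.0094, 0], [0, 0, 0], 0],
  [[-0.032, 0.0094, 0], [0, 0, 0], 0],
  [[-0.032, 0.0094, 0], [0, 0, 0], 0],
  [[-0.032, 0.0094, 0], [0, 0, 0], 0],
  [[-0.032, 0.0094, 0], [0, 0, 0], 0],
  [[-0.032, 0.0094, 0], [0, 0, 0], 0],
  [[-0.032, 0.0094, 0], [0, 0, 0], 0],
  [[-0.032, 0.0094, 0], [0, 0, 0], 0],
  [[-0.032, 0.0094, 0], [0, 0, 0], 0],
  [[-0.032, 0.0094, 0], [0, 0, 0], 0],
  [[-0.032, 0.0094, 0], [0, 0, 0], 0],
  [[-0.032, 0.0094, 0], [0, 0, 0], 0],
  [[-0.032, 0.0094, 0], [0, 0, 0], 0],
  [[0, 0, 0], [0, 0, 0], 0],
  [[0, 0, 0], [0, 0, 0], 0],
])

```text
clock: 7.25
eef_pos: [626.3, -155.6, 145.4]
tcp_rot: [-3.142, -0.0, 1.517]
contact_force: [0.5, 0.9, -2.8]
opening: 0.216
```

```bash
python3 -c "
from h import *
import pickle
a=-.049;go(627.1,-155.1,73,a+np.pi/2)
F={n:grab_frame(n) for n in('top','scene','wrist')};pickle.dump(F,open('f2.pkl','wb'))
A=cv2.resize(F['top']['pixels'][150:310,260:460],None,fx=3,fy=3);B=F['wrist']['pixels'];C=cv2.resize(F['scene']['pixels'][150:310,200:360],None,fx=3,fy=3)
B=cv2.resize(B,(400,300))
o=np.zeros((600,800,3),np.uint8);o[:300,:400]=B;o[:300,400:]=cv2.resize(A,(400,300))[:, :];o[300:,:400]=cv2.resize(C,(400,300));
cv2.imwrite('pics/m2.png',o[:,:,::-1])"
```

```text
t 7.25 pos [ 626.3 -155.6  145.4] rpy [-3.142 -0.     1.517] open 0.216 F [ 0.5  0.9 -2.8]
rz -0.0053 shift mm [ 0.6  0.8 72.4]
```

View pics/m2.png

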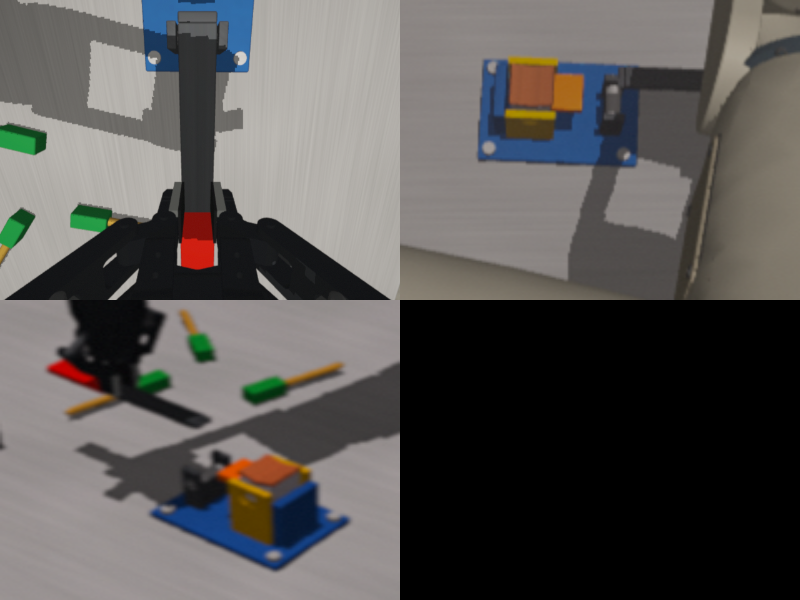

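The wrist view shows the bar at x≈198, in line with the fulcrum opening (cheeks at 175 and 222). In the top view the bar's tip is near pixel (370,191). I'll check its height and tilt by rays before going in.

```bash
python3 - <<'E'
from h import *
import pickle
F=pickle.load(open('f2.pkl','rb'))
f=F['top'];g=cv2.cvtColor(f['pixels'],cv2.COLOR_RGB2GRAY)
print('top tip cols, row 192',g[192,360:392].tolist());print('rows at col 385',g[180:205,385].tolist())
s=sense();p=np.array(s['eef_pos']);y=1.517
for off in (113,):
  for dz in (-7,3):
    T=p+[off*np.cos(y),off*np.sin(y),dz];print(dz,T.round(1),[ (n,proj(F[n],T).round(1)) for n in F])
E
python3 - <<'E'
import cv2,pickle,numpy as np
F=pickle.load(open('f2.pkl','rb'))
A=cv2.resize(F['wrist']['pixels'][0:150,220:420],None,fx=3,fy=3,interpolation=cv2.INTER_CUBIC)
B=cv2.resize(F['scene']['pixels'][170:240,210:310],(600,420)[:2],interpolation=cv2.INTER_CUBIC)
A=cv2.convertScaleAbs(A,alpha=1.8,beta=20)
o=np.zeros((600,800,3),np.uint8);o[:300,:400]=cv2.resize(A,(400,300));o[300:,:420]=cv2.resize(B,(420,300))
C=cv2.resize(cv2.convertScaleAbs(F['top']['pixels'][170:240,330:430],alpha=1.8,beta=20),(380,266));o[:266,420:]=C
cv2.imwrite('pics/m3.png',o[:,:,::-1])
E
```

```text
top tip cols, row 192 [75, 70, 50, 63, 64, 67, 67, 67, 68, 69, 71, 71, 53, 70, 70, 46, 41, 43, 45, 44, 43, 43, 43, 44, 44, 43, 45, 40, 45, 43, 43, 43]
rows at col 385 [134, 132, 133, 134, 134, 114, 64, 42, 42, 45, 44, 45, 43, 43, 43, 44, 40, 47, 67, 78, 79, 77, 78, 79, 77]
-7 [632.2 -41.2 138.3] [('top', array([367.2, 192.2])), ('scene', array([282.5, 217. ])), ('wrist', array([318.7,  26.6]))]
3 [632.2 -41.2 148.3] [('top', array([367.6, 190.6])), ('scene', array([282.3, 213.8])), ('wrist', array([318.9,  20.1]))]
```

View pics/m3.png

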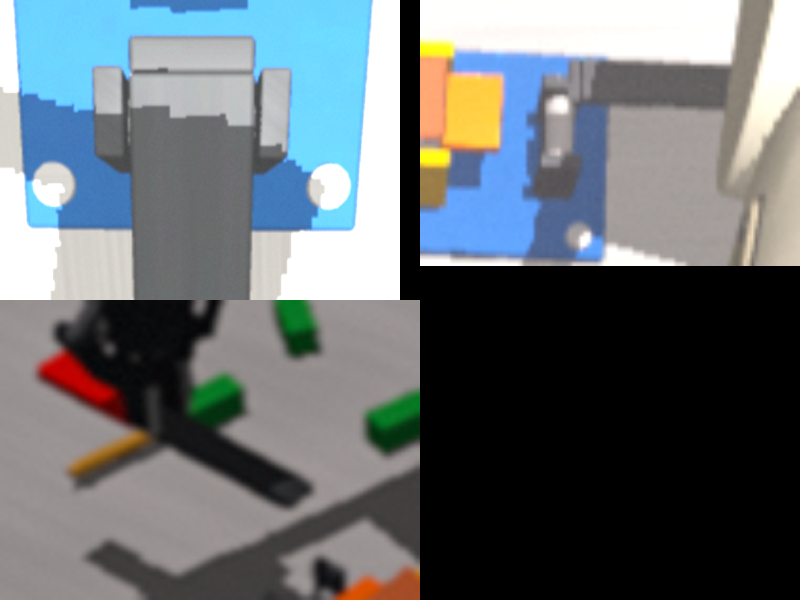

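Tip seen at scene (284,214) and wrist (316,19); the predictions were (282,214) and (319,20). The bar is therefore level, with its underside about 7 mm below the TCP, and laterally centred. Next I lower it to TCP z≈70 and feed it in.

Call:
play_rows([
  [[0, 0, 0.02], [0, 0, 0], 0],
  [[0, 0, 0.025], [0, 0, 0], 0],
  [[0, 0, 0.02], [0, 0, 0], 0],
  [[0, 0, 0.009], [0, 0, 0], 0],
  [[0, 0, 0], [0, 0, 0], 0],
  [[0, 0, 0], [0, 0, 0], 0],
])

```text
clock: 8.0
eef_pos: [627.1, -154.7, 72.1]
tcp_rot: [3.141, 0.0, 1.521]
contact_force: [0.1, 0.6, -2.9]
opening: 0.209
```

```bash
python3 -c "
from h import *
import pickle
go(630,-95,70,1.522)
F={n:grab_frame(n) for n in('scene','wrist')}
o=np.zeros((600,800,3),np.uint8);o[:450,:400]=cv2.resize(F['wrist']['pixels'][0:225,220:420],(400,450))
o[:450,400:]=cv2.resize(F['scene']['pixels'][200:300,240:340],(400,450),interpolation=cv2.INTER_CUBIC)
o=cv2.convertScaleAbs(o,alpha=1.5,beta=15)
cv2.imwrite('pics/m4.png',o[:450,:,::-1])"
```

```text
t 8.0 pos [ 627.1 -154.7   72.1] rpy [3.141 0.    1.521] open 0.209 F [ 0.1  0.6 -2.9]
rz -0.0009 shift mm [59.8  0.   2.1]
```

View pics/m4.png

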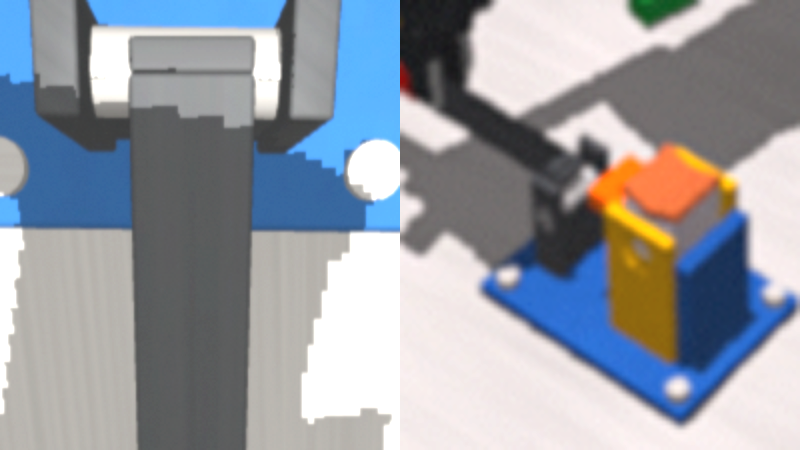

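The bar (131–252 px) sits between the cheeks (inner edges about 90 and 285) with its tip over the ridge. Clear to push in.

Call:
play_rows([
  [[0.008, 0, 0.002], [0, 0, 0], 0],
  [[0.012, 0, 0], [0, 0, 0], 0],
  [[0.012, 0, 0], [0, 0, 0], 0],
  [[0.012, 0, 0], [0, 0, 0], 0],
  [[0.006, 0, 0], [0, 0, 0], 0],
  [[0.003, 0, 0], [0, 0, 0], 0],
  [[0.002, 0, 0], [0, 0, 0], 0],
  [[0, 0, 0], [0, 0, 0], 0],
])

```text
clock: 8.9
eef_pos: [629.3, -100.1, 69.3]
tcp_rot: [-3.142, 0.0, 1.521]
contact_force: [-0.7, 0.4, -2.7]
opening: 0.216
```

Call:
play_rows([
  [[0.002, 0, 0], [0, 0, 0], 0],
  [[0.002, 0, 0], [0, 0, 0], 0],
  [[0, 0, 0], [0, 0, 0], 0],
])

```text
clock: 9.2
eef_pos: [629.4, -96.1, 69.3]
tcp_rot: [-3.142, -0.0, 1.521]
contact_force: [-0.2, -0.6, -3.2]
opening: 0.216
```

Call:
play_rows([
  [[0.002, 0, 0], [0, 0, 0], 0],
  [[0.001, 0, 0], [0, 0, 0], 0],
  [[0, 0, 0], [0, 0, 0], 0],
])

```text
clock: 9.5
eef_pos: [629.6, -93.0, 69.3]
tcp_rot: [-3.142, -0.0, 1.521]
contact_force: [0.1, 0.6, -2.4]
opening: 0.212
```

Call:
play_rows([
  [[0.001, 0, 0], [0, 0, 0], 0],
  [[0.001, 0, 0], [0, 0, 0], 0],
  [[0, 0, 0], [0, 0, 0], 0],
])

```text
clock: 9.8
eef_pos: [629.7, -92.3, 69.4]
tcp_rot: [3.141, 0.002, 1.521]
contact_force: [-0.5, -6.5, -2.7]
opening: 0.212
```

Call:
play_rows([
  [[0.001, 0, 0], [0, 0, 0], 0],
  [[0.001, 0, 0], [0, 0, 0], 0],
  [[0, 0, 0], [0, 0, 0], 0],
])

```text
clock: 10.1
eef_pos: [629.8, -92.1, 69.5]
tcp_rot: [3.141, 0.004, 1.522]
contact_force: [-2.1, -15.1, -1.7]
opening: 0.212
```

Call:
play_rows([
  [[-0.003, 0, 0], [0, 0, 0], 0],
  [[0, 0, 0.001], [0, 0, 0], 0],
  [[0, 0, 0.001], [0, 0, 0], 0],
  [[0, 0, 0], [0, 0, 0], 30],
  [[0, 0, 0], [0, 0, 0], 45],
  [[0, 0, 0], [0, 0, 0], 45],
  [[0, 0, 0], [0, 0, 0], 45],
  [[0, 0, -0.02], [0, 0, 0], 45],
  [[0, 0, -0.03], [0, 0, 0], 45],
  [[0, 0, 0], [0, 0, 0], 0],
  [[-0.03, 0, 0], [0, 0, 0], 0],
  [[-0.03, 0, 0], [0, 0, 0], 0],
  [[-0.024, 0, 0], [0, 0, 0], 0],
  [[0, 0, 0], [0, 0, 0], 0],
  [[0, 0, 0], [0, 0, 0], 0],
])

```text
clock: 11.6
eef_pos: [625.2, -176.1, 116.8]
tcp_rot: [-3.141, -0.0, 1.52]
contact_force: [0.1, 0.6, 0.5]
opening: -0.001
```

```bash
python3 -c "
from h import *
go(630,-178,70,1.522)
F={n:grab_frame(n) for n in('scene','wrist')}
o=np.zeros((600,800,3),np.uint8);o[:300,:400]=cv2.resize(F['wrist']['pixels'],(400,300))
o[:400,400:]=cv2.resize(F['scene']['pixels'][180:300,210:330],(400,400),interpolation=cv2.INTER_CUBIC)
o=cv2.convertScaleAbs(o,alpha=1.4,beta=15)
cv2.imwrite('pics/m5.png',o[:400,:,::-1])"
```

```text
t 11.6 pos [ 625.2 -176.1  116.8] rpy [-3.141 -0.     1.52 ] open -0.001 F [0.1 0.6 0.5]
rz -0.0025 shift mm [-1.7  4.9 46.8]
```

View pics/m5.png

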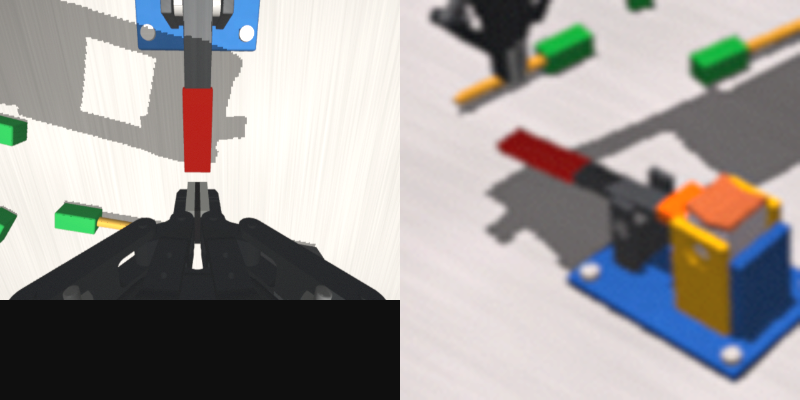

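```bash
python3 -c "
from h import *
f=grab_frame('wrist');hsv=cv2.cvtColor(f['pixels'],cv2.COLOR_RGB2HSV);m=cv2.inRange(hsv,(0,180,50),(6,255,255))
v=np.where((m[:,300:335]>0).sum(1)>15)[0];print(v.min(),v.max())
for z in(55,60,70): print(ray(f,316,v.max(),z),ray(f,316,v.min(),z))"
```

```text
142 274
[ 624.16404101 -186.02764494   55.        ] [ 628.03798007 -107.00311575   55.        ]
[ 624.27841836 -183.71702296   60.        ] [ 628.05783236 -106.62071157   60.        ]
[ 624.50717306 -179.09577901   70.        ] [ 628.09753695 -105.85590322   70.        ]
```

Call:
play_rows([
  [[0.004, 0.001, 0.03], [0, 0, 0], 0],
  [[0, 0, 0.02], [0, 0, 0], 0],
  [[0, 0, 0.006], [0, 0, 0], 0],
  [[0, 0, 0.004], [0, 0, 0], 0],
  [[0, 0, 0.003], [0, 0, 0], 0],
  [[0, 0, 0.003], [0, 0, 0], 0],
  [[0, 0, 0], [0, 0, 0], 0],
])

```text
clock: 12.45
eef_pos: [627.8, -171.3, 53.7]
tcp_rot: [3.14, -0.001, 1.521]
contact_force: [-4.6, 5.5, 13.5]
opening: 0.002
```

Call:
play_rows([
  [[0, 0, 0.003], [0, 0, 0], 0],
  [[0, 0, 0.003], [0, 0, 0], 0],
  [[0, 0, 0.003], [0, 0, 0], 0],
  [[0, 0, 0.003], [0, 0, 0], 0],
  [[0, 0, 0], [0, 0, 0], 0],
])

```text
clock: 12.95
eef_pos: [629.2, -171.5, 42.6]
tcp_rot: [3.137, -0.0, 1.521]
contact_force: [-1.0, 6.2, 16.9]
opening: -0.003
```

Call:
play_rows([
  [[0, 0, 0.003], [0, 0, 0], 0],
  [[0, 0, 0.003], [0, 0, 0], 0],
  [[0, 0, 0.003], [0, 0, 0], 0],
  [[0, 0, 0], [0, 0, 0], 0],
])

```text
clock: 13.35
eef_pos: [629.8, -171.8, 34.1]
tcp_rot: [3.135, 0.0, 1.521]
contact_force: [-0.4, 6.1, 18.3]
opening: 0.002
```

Call:
play_rows([
  [[0, 0, 0.002], [0, 0, 0], 0],
  [[0, 0, 0.002], [0, 0, 0], 0],
  [[0, 0, 0], [0, 0, 0], 0],
])

```text
clock: 13.65
eef_pos: [630.0, -172.0, 30.3]
tcp_rot: [3.135, 0.0, 1.521]
contact_force: [-0.6, 5.4, 19.3]
opening: -0.003
```

```bash
python3 -c "
from h import *
import pickle
F={n:grab_frame(n) for n in('scene','top')}
pickle.dump(F,open('f6.pkl','wb'))
for n,fo in (('scene','f0.pkl'),('top','f0.pkl')):
    f0=pickle.load(open(fo,'rb'))[n]
    for nm,f in (('before',f0),('now',F[n])):
        h=cv2.cvtColor(f['pixels'],cv2.COLOR_RGB2HSV)
        m=cv2.inRange(h,(5,120,110),(16,255,255)) ; m[:170 if n=='top' else 228]=0;m[225 if n=='top' else 262:]=0
        p=np.argwhere(m);print(n,nm,len(p),p.mean(0).round(2),p.min(0),p.max(0))
a=-.049
for L in(0,12):
    T=np.array([636.7,39.7,109+L]); print(L,[(n,proj(F[n],T).round(1)) for n in F])
"
```

```text
scene before 293 [240.32 302.99] [233 287] [247 319]
scene now 324 [236.82 302.69] [229 287] [251 319]
top before 724 [196.33 332.18] [184 315] [208 351]
top now 715 [194.59 332.07] [182 315] [207 351]
0 [('scene', array([308. , 239.3])), ('top', array([325.4, 195. ]))]
12 [('scene', array([307.9, 235.6])), ('top', array([325.4, 193.2]))]
```

Riser rise is 3.5 of 3.7 px (scene) and 1.74 of 1.8 px (top), so about 11.5 mm. I push on gently until the force jumps.

Call:
play_rows([
  [[0, 0, 0.0015], [0, 0, 0], 0],
  [[0, 0, 0.0015], [0, 0, 0], 0],
  [[0, 0, 0], [0, 0, 0], 0],
])

```text
clock: 14.05
eef_pos: [630.4, -171.8, 28.1]
tcp_rot: [3.134, 0.0, 1.521]
contact_force: [-2.2, 6.3, 27.0]
opening: -0.001
```

Call:
play_rows([
  [[0, 0, 0.0015], [0, 0, 0], 0],
  [[0, 0, 0.0015], [0, 0, 0], 0],
  [[0, 0, 0], [0, 0, 0], 0],
])

```text
clock: 14.35
eef_pos: [631.0, -171.7, 26.8]
tcp_rot: [3.133, -0.0, 1.52]
contact_force: [-6.3, 8.9, 41.3]
opening: 0.004
```

At the stop: the force jumped from 19 to 41 N over 3.5 mm. I lift off and head for the pin.

Call:
play_rows([
  [[0, 0, -0.02], [0, 0, 0], 0],
  [[0, 0, -0.03], [0, 0, 0], 0],
  [[0, 0, -0.035], [0, 0, 0.135], 50],
  [[0, 0, -0.035], [0, 0, 0.135], 100],
  [[0, 0, 0], [0, 0, 0.135], 100],
  [[0, 0, 0], [0, 0, 0.135], 100],
  [[0, 0, 0], [0, 0, 0.135], 100],
  [[0, 0, 0], [0, 0, 0.135], 100],
  [[0, 0, 0], [0, 0, 0.135], 100],
  [[0, 0, 0], [0, 0, 0.135], 100],
  [[0, 0, 0], [0, 0, 0.135], 100],
  [[0, 0, 0], [0, 0, 0.135], 100],
  [[0, 0, 0], [0, 0, 0.135], 100],
  [[0, 0, 0], [0, 0, 0.135], 100],
  [[0, 0, 0], [0, 0, 0.135], 100],
  [[0, 0, 0], [0, 0, 0.017], 100],
  [[0, 0, 0], [0, 0, 0], 100],
])

```text
clock: 16.05
eef_pos: [627.1, -172.1, 141.1]
tcp_rot: [3.142, -0.001, -0.248]
contact_force: [-0.5, -0.5, 0.4]
opening: 0.999
```

```bash
python3 -c "
from h import *
go(466.5,-266.8,150,-.252)"
```

```text
t 16.05 pos [ 627.1 -172.1  141.1] rpy [ 3.142e+00 -1.000e-03 -2.480e-01] open 0.999 F [-0.5 -0.5  0.4]
rz 0.0039 shift mm [-131.9  131.7   -8.9]
```

Call:
play_rows([
  [[-0.026, 0.026, -0.002], [0, 0, 0.004], 100],
  [[-0.03, 0.03, -0.002], [0, 0, 0], 100],
  [[-0.03, 0.03, -0.002], [0, 0, 0], 100],
  [[-0.03, 0.03, -0.002], [0, 0, 0], 100],
  [[-0.016, 0.016, 0], [0, 0, 0], 100],
  [[0, 0, 0], [0, 0, 0], 100],
  [[0, 0, 0], [0, 0, 0], 100],
])

```text
clock: 16.75
eef_pos: [466.1, -267.0, 148.8]
tcp_rot: [3.141, -0.001, -0.254]
contact_force: [0.5, -0.4, 0.5]
opening: 0.998
```

Run:
```python
from h import *
import pickle
f=grab_frame('wrist');pickle.dump(f,open('f7.pkl','wb'));im=f['pixels'];hsv=cv2.cvtColor(im,cv2.COLOR_RGB2HSV)
R=cv2.convertScaleAbs(im,alpha=1.3);save({'pixels':R},'w7')
for n,lo,hi,z in(('green',(45,100,30),(80,255,255),20),('brass',(12,120,50),(24,255,255),12)):
    m=cv2.inRange(hsv,lo,hi);k,l,s,c=cv2.connectedComponentsWithStats(m)
    for i in range(1,k):
        if s[i][4]<300: continue
        r=cv2.minAreaRect(np.argwhere(l==i)[:,::-1].astype(np.float32))
        P=np.array([ray(f,*p,z)[:2] for p in cv2.boxPoints(r)]);e=[np.linalg.norm(P[1]-P[0]),np.linalg.norm(P[2]-P[1])]
        d=P[1]-P[0] if e[0]>e[1] else P[2]-P[1]
        print(n,c[i].round(),P.mean(0).round(1),np.round(e,1),np.arctan2(d[1],d[0]).round(3))
go(466.5,-266.8,7,-.252)
```

```text
green [312. 220.] [ 468.4 -264.4] [23.4 52.7] 2.899
green [197. 303.] [ 411.6 -146.7] [28.3 46.9] 2.797
green [357. 335.] [ 358.  -276.3] [33.1 55.8] -2.247
brass [312. 125.] [ 534.8 -281. ] [10.5 90.5] 2.891
brass [405. 354.] [ 321.4 -315.4] [12.6 42.7] -2.251
brass [202. 397.] [ 324.1 -116.3] [11.1 64.3] 2.792
t 16.8 pos [ 466.6 -266.7  148.7] rpy [ 3.142e+00 -1.000e-03 -2.540e-01] open 0.996 F [-0.6  0.1 -0.1]
rz -0.0019 shift mm [-0.000e+00  1.000e-01  1.417e+02]
```

View pics/w7.png

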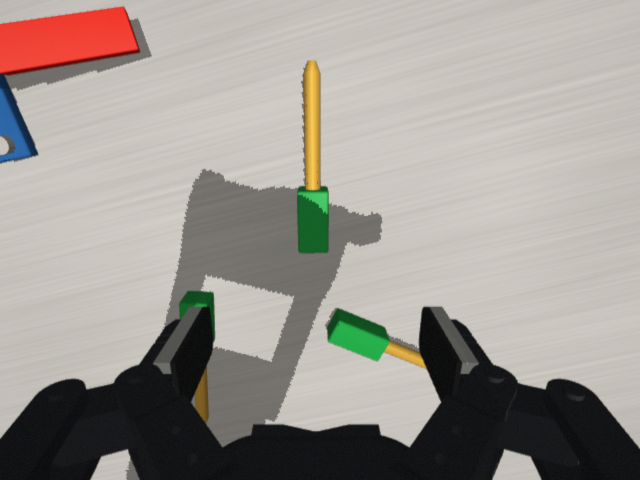

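Wrist view: the pin's head is at (312,220) and its rod tip at (312,62). It is nearly aligned with the tool and free of its neighbours. Gripping the head.

Call:
play_rows([
  [[0, -0.0015, 0.03], [0, 0, -0.006], 100],
  [[0, 0, 0.03], [0, 0, 0], 90],
  [[0, 0, 0.03], [0, 0, 0], 80],
  [[0, 0, 0.03], [0, 0, 0], 70],
  [[0, 0, 0.015], [0, 0, 0], 60],
  [[0, 0, 0.005], [0, 0, 0], 60],
  [[0, 0, 0], [0, 0, 0], 60],
  [[0, 0, 0], [0, 0, 0], 0],
  [[0, 0, 0], [0, 0, 0], 0],
  [[0, 0, 0], [0, 0, 0], 0],
  [[0, 0, 0], [0, 0, 0], 0],
  [[0, 0, 0], [0, 0, 0], 0],
  [[0, 0, 0], [0, 0, 0], 0],
], squeeze=60)

```text
clock: 18.1
eef_pos: [467.1, -265.6, 9.6]
tcp_rot: [3.141, -0.002, -0.249]
contact_force: [0.4, 2.0, 7.4]
opening: 0.26
```

```bash
python3 -c "
from h import *
a=-.049;p=np.array([636.7,39.7])+[np.cos(a)*-190,np.sin(a)*-190];print(p)
go(p[0],p[1],120,a)"
```

```text
[446.92804937  49.0062749 ]
t 18.1 pos [ 467.1 -265.6    9.6] rpy [ 3.141e+00 -2.000e-03 -2.490e-01] open 0.26 F [0.4 2.  7.4]
rz -0.2002 shift mm [ -35.5 -313.3 -110.4]
```

Call:
play_rows([
  [[0, 0, -0.02], [0, 0, 0], 0],
  [[0, 0, -0.03], [0, 0, 0], 0],
  [[0, 0, -0.03], [0, 0, -0.1], 0],
  [[0, 0, -0.03], [0, 0, -0.1], 0],
  [[-0.003, -0.025, 0], [0, 0, 0], 0],
  [[-0.004, -0.036, 0], [0, 0, 0], 0],
  [[-0.004, -0.036, 0], [0, 0, 0], 0],
  [[-0.004, -0.036, 0], [0, 0, 0], 0],
  [[-0.004, -0.036, 0], [0, 0, 0], 0],
  [[-0.004, -0.036, 0], [0, 0, 0], 0],
  [[-0.004, -0.036, 0], [0, 0, 0], 0],
  [[-0.004, -0.036, 0], [0, 0, 0], 0],
  [[-0.004, -0.036, 0], [0, 0, 0], 0],
  [[0, 0, 0], [0, 0, 0], 0],
  [[0, 0, 0], [0, 0, 0], 0],
])

```text
clock: 19.6
eef_pos: [446.5, 49.7, 118.7]
tcp_rot: [3.142, -0.001, -0.047]
contact_force: [-0.3, -0.7, -2.1]
opening: 0.26
```

Run:
```python
from h import *
import pickle
go(446.9,49,80,-.049)
F={n:grab_frame(n) for n in('top','scene','wrist')};pickle.dump(F,open('f8.pkl','wb'))
o=np.zeros((600,800,3),np.uint8)
o[:300,:400]=cv2.resize(F['wrist']['pixels'],(400,300))
o[:300,400:]=cv2.resize(F['top']['pixels'][160:310,240:440],(400,300))
o[300:,:400]=cv2.resize(F['scene']['pixels'][170:290,200:360],(400,300),interpolation=cv2.INTER_CUBIC)
o[300:,400:]=cv2.resize(F['wrist']['pixels'][0:240,160:480],(400,300))
cv2.imwrite('pics/m8.png',cv2.convertScaleAbs(o,alpha=1.3,beta=10)[:,:,::-1])
```

```text
t 19.6 pos [446.5  49.7 118.7] rpy [ 3.142e+00 -1.000e-03 -4.700e-02] open 0.26 F [-0.3 -0.7 -2.1]
rz 0.0021 shift mm [ 0.4  0.7 38.7]
```

View pics/m8.png

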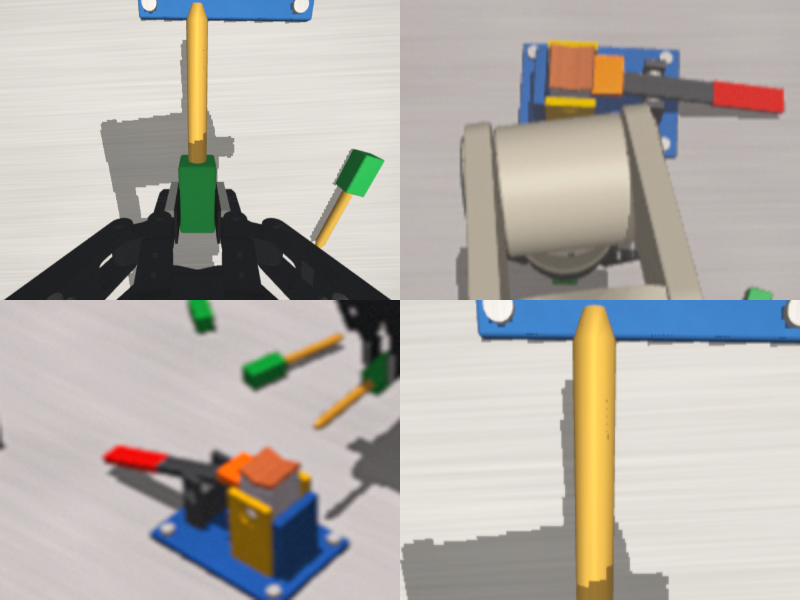

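Wrist view: the rod is held straight, its tip at about (316,5). In the scene view the tip is near (327,220), and the riser is up with the bar under the lip. I now compare the pin tip and the far hole with predictions.

Run:
```python
from h import *
import pickle
F=pickle.load(open('f8.pkl','rb'));s=F['scene'];w=F['wrist']
hs=cv2.cvtColor(s['pixels'],cv2.COLOR_RGB2HSV)
m=cv2.inRange(hs,(12,110,60),(26,255,255));k,l,st,c=cv2.connectedComponentsWithStats(m)
for i in range(1,k):
    if st[i][4]>25:
        p=np.argwhere(l==i)[:,::-1]; print('scene brass/yellow',st[i],c[i].round(1),'lowleft',p[np.argmin(p[:,0])])
hw=cv2.cvtColor(w['pixels'],cv2.COLOR_RGB2HSV);mw=cv2.inRange(hw,(12,110,50),(26,255,255));mw[:,:250]=0;mw[:,400:]=0
for v in range(0,240,20):
    u=np.where(mw[v]>0)[0]; print(v,(u.min(),u.max()) if len(u) else None,end=' ')
v=np.where(mw.any(1))[0].min();print('tip row',v)
print('cam w',(-np.array(w['R']).T@np.array(w['t']).ravel()).round(1))
a=-.047;p=np.array([446.5,49.7,118.7]);X=np.array([np.cos(a),np.sin(a),0])
for g in(117,118,120): print('tip pred',(p+X*g+[0,0,3]).round(1),proj(w,p+X*g+[0,0,3]).round(1),proj(s,p+X*g+[0,0,3]).round(1))
a=-.049;J=lambda x,y,z:np.array([636.7+np.cos(a)*x-np.sin(a)*y,39.7+np.sin(a)*x+np.cos(a)*y,z])
print('farhole',J(34,0,80),proj(s,J(34,0,80)))
for n,q in(('ear top corners',[(34,-25,98),(34,25,98)]),('base',[(60,-115,10),(60,55,10),(-60,55,10)])): print(n,[proj(s,J(*x)).round(1) for x in q])
cv2.imwrite('pics/m9.png',cv2.convertScaleAbs(cv2.resize(s['pixels'][205:305,250:350],(600,600),interpolation=cv2.INTER_NEAREST),alpha=1.4)[:,:,::-1])
```

```text
scene brass/yellow [ 108    0  103   31 1133] [166.8  11.8] lowleft [108   0]
scene brass/yellow [220   0  59  31 846] [245.7  11.9] lowleft [220  14]
scene brass/yellow [ 224   37   38   45 1082] [240.3  57.3] lowleft [224  37]
scene brass/yellow [ 154   43   64   66 2135] [190.8  78.8] lowleft [154  81]
scene brass/yellow [294  50  19   8  29] [302.6  53.6] lowleft [294  52]
scene brass/yellow [624  85  16  51 190] [631.7 114.2] lowleft [624 123]
scene brass/yellow [508 113  14   5  26] [515.5 114.6] lowleft [508 113]
scene brass/yellow [522 116  43  18  71] [542.6 125.6] lowleft [522 118]
scene brass/yellow [572 135  24   9  38] [582.6 138.7] lowleft [572 135]
scene brass/yellow [272 156   7  12  40] [275.  161.6] lowleft [272 156]
scene brass/yellow [314 184  23  12  89] [325.1 189.1] lowleft [314 193]
scene brass/yellow [326 202  23  19 106] [336.7 211.4] lowleft [326 218]
scene brass/yellow [319 238   5  10  34] [321. 242.] lowleft [319 238]
scene brass/yellow [291 244  18  36 457] [299.8 261.4] lowleft [291 244]
0 None 20 (np.int64(303), np.int64(327)) 40 (np.int64(299), np.int64(331)) 60 (np.int64(299), np.int64(331)) 80 (np.int64(299), np.int64(331)) 100 (np.int64(299), np.int64(331)) 120 (np.int64(299), np.int64(330)) 140 (np.int64(300), np.int64(330)) 160 (np.int64(300), np.int64(330)) 180 (np.int64(300), np.int64(330)) 200 (np.int64(301), np.int64(330)) 220 (np.int64(301), np.int64(329)) tip row 5
cam w [528.7  45.6 261.5]
tip pred [563.4  44.2 121.7] [314.6   1.1] [326.9 220.3]
tip pred [564.4  44.2 121.7] [314.6  -2.4] [326.6 220.5]
tip pred [566.4  44.1 121.7] [314.6  -9.4] [326.1 220.9]
farhole [670.65919117  38.0346666   80.        ] [299.41137758 255.54821223]
ear top corners [array([291.3, 245.8]), array([307.2, 254.4])]
base [array([259.7, 262.3]), array([310.8, 291.7]), array([340.3, 264.8])]
```

View pics/m9.png

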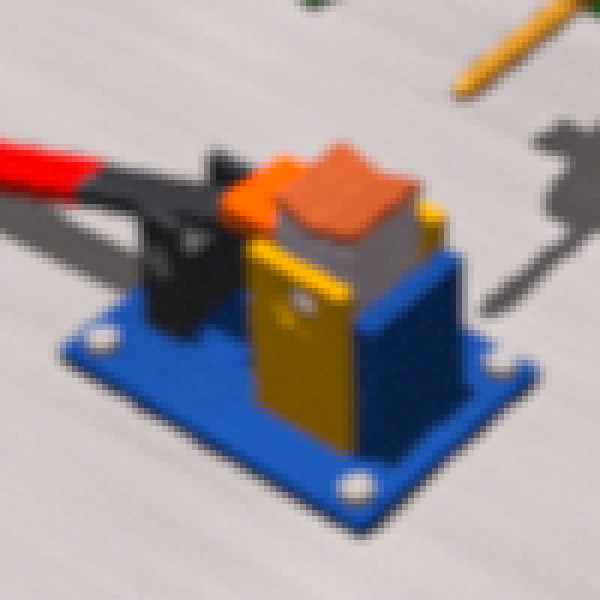

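The pin tip (326.3,220.8) and far hole (300.3,255.3) agree with the predictions to about 1 px. I lower to hole height, move close, and check the lateral fit with the wrist camera.

Call:
play_rows([
  [[0, 0, 0.02], [0, 0, 0.002], 0],
  [[0, 0, 0.015], [0, 0, 0], 0],
  [[0, 0, 0.006], [0, 0, 0], 0],
  [[0.01, 0, 0], [0, 0, 0], 0],
  [[0.009, 0, 0], [0, 0, 0], 0],
  [[0, 0, 0], [0, 0, 0], 0],
  [[0, 0, 0], [0, 0, 0], 0],
])

```text
clock: 20.45
eef_pos: [466.3, 48.1, 77.8]
tcp_rot: [-3.141, -0.001, -0.051]
contact_force: [0.4, 0.5, -1.7]
opening: 0.26
```

Run:
```python
from h import *
import pickle
f=grab_frame('wrist');pickle.dump(f,open('f10.pkl','wb'))
p=f['pixels'];hw=cv2.cvtColor(p,cv2.COLOR_RGB2HSV);m=cv2.inRange(hw,(12,110,40),(30,255,255))
for v in range(0,240,12):
    u=np.where(m[v,200:440]>0)[0]+200; print(v,(u.min(),u.max()) if len(u) else None,end=' ')
go(636.7-175.5,39.7+8.6,77.5,-.049)
a=-.049;J=lambda x,y,z:np.array([636.7+np.cos(a)*x-np.sin(a)*y,39.7+np.sin(a)*x+np.cos(a)*y,z])
for q in[(-34,-25,98),(-34,25,98),(-26,25,98),(-34,0,98),(-59,0,80),(-22,-20,100)]: print(q,proj(f,J(*q)).round(1))
cv2.imwrite('pics/w10.png',cv2.convertScaleAbs(p[0:300],alpha=1.4,beta=10)[:,:,::-1])
```

```text
0 None 12 (np.int64(305), np.int64(325)) 24 (np.int64(301), np.int64(328)) 36 (np.int64(299), np.int64(331)) 48 (np.int64(299), np.int64(331)) 60 (np.int64(298), np.int64(331)) 72 (np.int64(299), np.int64(331)) 84 (np.int64(299), np.int64(331)) 96 (np.int64(299), np.int64(331)) 108 (np.int64(299), np.int64(330)) 120 (np.int64(299), np.int64(330)) 132 (np.int64(300), np.int64(330)) 144 (np.int64(300), np.int64(330)) 156 (np.int64(300), np.int64(330)) 168 (np.int64(300), np.int64(330)) 180 (np.int64(300), np.int64(330)) 192 (np.int64(301), np.int64(330)) 204 (np.int64(301), np.int64(330)) 216 (np.int64(301), np.int64(329)) 228 (np.int64(301), np.int64(329)) t 20.5 pos [465.7  48.2  77.6] rpy [-3.142 -0.    -0.051] open 0.26 F [-0.1 -0.8 -1.4]
rz -0.0023 shift mm [-4.5  0.1  0.1]
(-34, -25, 98) [ 410.6 -101.4]
(-34, 25, 98) [ 226.2 -100.9]
(-26, 25, 98) [ 223.7 -138.6]
(-34, 0, 98) [ 318.4 -101.2]
(-59, 0, 80) [318.   19.6]
(-22, -20, 100) [ 396.8 -164.2]
```

View pics/w10.png

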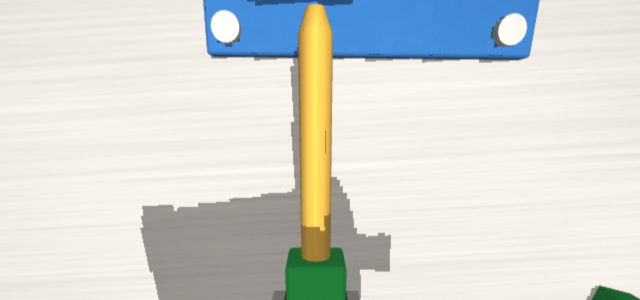

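Run:
```python
from h import *
import pickle
f=pickle.load(open('f10.pkl','rb'));h=cv2.cvtColor(f['pixels'],cv2.COLOR_RGB2HSV)
m=cv2.inRange(h,(100,150,40),(125,255,255))
for v in(40,50): u=np.where(m[v]>0)[0];print(v,u.min(),u.max())
a=-.049;J=lambda x,y,z:np.array([636.7+np.cos(a)*x-np.sin(a)*y,39.7+np.sin(a)*x+np.cos(a)*y,z])
iJ=lambda P:(lambda d:np.round([np.cos(a)*d[0]+np.sin(a)*d[1],-np.sin(a)*d[0]+np.cos(a)*d[1]],1))(P[:2]-[636.7,39.7])
for y in(55,-115):print(proj(f,J(-60,y,10)).round(1))
for v in(40,50):
  u=np.where(m[v]>0)[0];print('edges jig',iJ(ray(f,u.min(),v,10)),iJ(ray(f,u.max()+1,v,10)))
for u in(300,500): 
  r=np.where(m[:,u]>0)[0].max()+1; print('near edge',iJ(ray(f,u,r,10)))
print('rod tip',iJ(ray(f,315.2,12,80)),'mid',iJ(ray(f,315,100,80)),iJ(ray(f,315.2,200,80)))
```

```text
40 207 531
50 208 529
[212.  54.]
[537.1  53.2]
edges jig [-53.4  57. ] [ -53.8 -111.1]
edges jig [-58.1  56.9] [ -58.5 -111. ]
near edge [-46.3   8.7]
near edge [-62.7 -96. ]
rod tip [-56.7   0.9] mid [-84.6   1.1] [-121.7    1.1]
```

The wrist camera puts the base edges at jig y +57/-111 (expected +55/-115) and the rod at +1. The hole is therefore about 2 mm to +y of the rod, the same direction as the scene view showed. I shift 2 mm and feed in slowly.

Call:
play_rows([
  [[0, -0.002, 0], [0, 0, 0.003], 0],
  [[0.008, 0, 0], [0, 0, 0], 0],
  [[0.008, 0, 0], [0, 0, 0], 0],
  [[0.006, 0, 0], [0, 0, 0], 0],
  [[0.005, 0, 0], [0, 0, 0], 0],
  [[0.005, 0, 0], [0, 0, 0], 0],
  [[0, 0, 0], [0, 0, 0], 0],
])

```text
clock: 21.2
eef_pos: [498.3, 48.4, 77.3]
tcp_rot: [-3.142, -0.001, -0.054]
contact_force: [0.1, 0.4, -1.0]
opening: 0.265
```

Call:
play_rows([
  [[0.003, 0, 0], [0, 0, 0], 0],
  [[0.003, 0, 0], [0, 0, 0], 0],
  [[0, 0, 0], [0, 0, 0], 0],
])

```text
clock: 21.5
eef_pos: [503.9, 48.1, 77.4]
tcp_rot: [-3.142, -0.0, -0.054]
contact_force: [0.4, -1.0, -1.1]
opening: 0.266
```

Call:
play_rows([
  [[0.005, 0, 0], [0, 0, 0], 0],
  [[0.005, 0, 0], [0, 0, 0], 0],
  [[0.005, 0, 0], [0, 0, 0], 0],
  [[0, 0, 0], [0, 0, 0], 0],
])

```text
clock: 21.9
eef_pos: [519.6, 47.3, 77.4]
tcp_rot: [-3.141, -0.001, -0.054]
contact_force: [-0.8, 0.4, -1.7]
opening: 0.262
```

Call:
play_rows([
  [[0.006, 0, 0], [0, 0, 0], 0],
  [[0.006, 0, 0], [0, 0, 0], 0],
  [[0.006, 0, 0], [0, 0, 0], 0],
  [[0, 0, 0], [0, 0, 0], 0],
])

```text
clock: 22.3
eef_pos: [537.7, 46.3, 77.4]
tcp_rot: [-3.141, -0.001, -0.054]
contact_force: [0.6, 0.3, -0.9]
opening: 0.266
```

Call:
play_rows([
  [[0.004, 0, 0], [0, 0, 0], 0],
  [[0.004, 0, 0], [0, 0, 0], 0],
  [[0.004, 0, 0], [0, 0, 0], 0],
  [[0.004, 0, 0], [0, 0, 0], 0],
  [[0, 0, 0], [0, 0, 0], 0],
])

```text
clock: 22.8
eef_pos: [553.2, 45.5, 77.4]
tcp_rot: [-3.142, -0.001, -0.054]
contact_force: [0.0, 0.4, -1.5]
opening: 0.265
```

Call:
play_rows([
  [[0.006, 0, 0], [0, 0, 0], 0],
  [[0.006, 0, 0], [0, 0, 0], 0],
  [[0.005, 0, 0], [0, 0, 0], 0],
  [[0.003, 0, 0], [0, 0, 0], 0],
  [[0, 0, 0], [0, 0, 0], 0],
])

```text
clock: 23.3
eef_pos: [573.0, 44.3, 77.3]
tcp_rot: [-3.142, -0.0, -0.054]
contact_force: [-0.4, -0.3, -2.0]
opening: 0.265
```

Call:
play_rows([
  [[0.002, 0, 0], [0, 0, 0], 0],
  [[0.002, 0, 0], [0, 0, 0], 0],
  [[0, 0, 0], [0, 0, 0], 0],
])

```text
clock: 23.6
eef_pos: [576.4, 44.2, 77.2]
tcp_rot: [-3.142, 0.0, -0.054]
contact_force: [0.5, 0.4, -1.6]
opening: 0.261
```

Call:
play_rows([
  [[0.001, 0, 0], [0, 0, 0], 0],
  [[0.001, 0, 0], [0, 0, 0], 0],
  [[0, 0, 0], [0, 0, 0], 0],
])

```text
clock: 23.9
eef_pos: [576.5, 44.1, 76.9]
tcp_rot: [3.141, 0.004, -0.054]
contact_force: [-5.8, 0.1, 1.1]
opening: 0.263
```

Call:
play_rows([
  [[0.001, 0, 0], [0, 0, 0], 0],
  [[0.001, 0, 0], [0, 0, 0], 0],
  [[0, 0, 0.0015], [0, 0, 0], 0],
  [[0, 0, 0], [0, 0, 0], 0],
])

```text
clock: 24.3
eef_pos: [576.6, 44.0, 74.8]
tcp_rot: [3.141, 0.008, -0.054]
contact_force: [-10.9, 2.2, 2.2]
opening: 0.266
```

Call:
play_rows([
  [[-0.001, 0, 0], [0, 0, 0], 0],
  [[0, 0, 0], [0, 0, 0], 30],
  [[0, 0, 0], [0, 0, 0], 40],
  [[0, 0, 0], [0, 0, 0], 55],
  [[0, 0, 0], [0, 0, 0], 55],
  [[0, 0, 0], [0, 0, 0], 55],
  [[0, 0, -0.02], [0, 0, 0], 55],
  [[0, 0, -0.03], [0, 0, 0], 55],
  [[-0.02, 0, -0.03], [0, 0, 0], 55],
  [[-0.03, 0, -0.02], [0, 0, 0], 55],
  [[-0.04, 0, 0], [0, 0, 0], 55],
  [[0, 0, 0], [0, 0, 0], 55],
  [[0, 0, 0], [0, 0, 0], 55],
])

```text
clock: 25.6
eef_pos: [489.4, 48.9, 176.3]
tcp_rot: [-3.141, -0.001, -0.054]
contact_force: [-0.8, 0.2, -0.3]
opening: 0.55
```

Run:
```python
from h import *
import pickle
go(480,48,170,-.054)
F={n:grab_frame(n) for n in('top','scene','wrist')};pickle.dump(F,open('f11.pkl','wb'))
o=np.zeros((600,800,3),np.uint8)
o[:300,:400]=cv2.resize(F['wrist']['pixels'],(400,300))
o[:300,400:]=cv2.resize(F['top']['pixels'][160:310,240:440],(400,300))
o[300:,:400]=cv2.resize(F['scene']['pixels'][205:295,240:360],(400,300),interpolation=cv2.INTER_CUBIC)
o[300:,400:]=cv2.resize(F['wrist']['pixels'][0:150,220:420],(400,300))
cv2.imwrite('pics/m11.png',cv2.convertScaleAbs(o,alpha=1.3,beta=10)[:,:,::-1])
```

```text
t 25.6 pos [489.4  48.9 176.3] rpy [-3.141e+00 -1.000e-03 -5.400e-02] open 0.55 F [-0.8  0.2 -0.3]
rz 0.0 shift mm [-9.3  1.4  6.3]
```

View pics/m11.png

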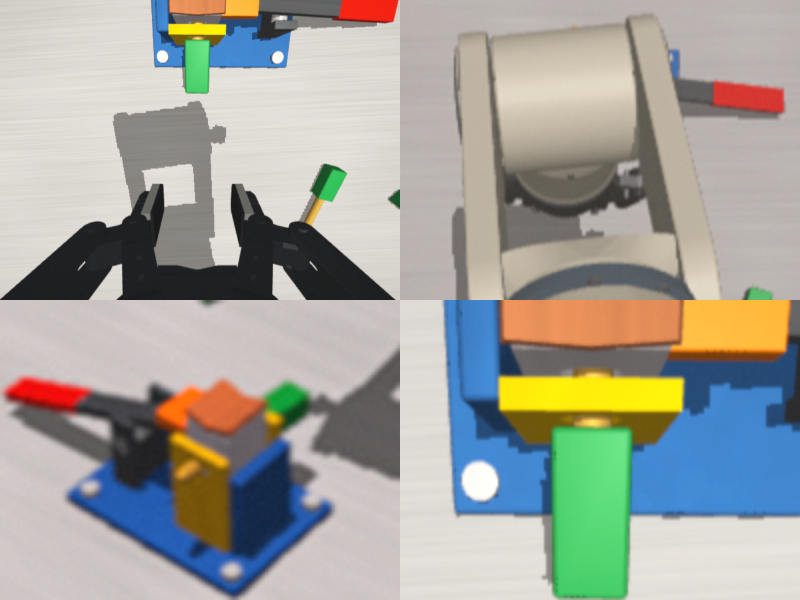

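The pin is through: brass shows in the far hole (scene ~(188,470)) and the head is at the near ear (lower right, front edge at y≈428). A sliver of rod shows above the head, so I'm measuring the gap.

Run:
```python
from h import *
import pickle
f=pickle.load(open('f11.pkl','rb'))['wrist'];h=cv2.cvtColor(f['pixels'],cv2.COLOR_RGB2HSV)
g=cv2.inRange(h,(45,100,40),(80,255,255))[:,300:330]; y=cv2.inRange(h,(22,150,150),(30,255,255))[:,270:370]
r=np.where((g>0).sum(1)>15)[0];r=r[r<200];q=np.where((y>0).sum(1)>50)[0]
print('head rows',r.min(),r.max()+1,'ear top rows',q.min(),q.max()+1)
b=ray(f,315,q.max()+1,98);print('ear outer top edge',b.round(1))
for z0,z1 in((90,90),(91,88),(91,86),(92,84)): 
    A=ray(f,315,r.min(),z0);B=ray(f,315,r.max()+1,z1);print(z0,z1,A.round(1),B.round(1),'gap',(b[0]-A[0]).round(1),'len',(A[0]-B[0]).round(1))
s=pickle.load(open('f11.pkl','rb'))['scene'];f0=pickle.load(open('f0.pkl','rb'))['scene']
for fr in(f0,s):
    hh=cv2.cvtColor(fr['pixels'],cv2.COLOR_RGB2HSV)
    m=cv2.inRange(hh,(0,180,60),(6,255,255));k,l,st,c=cv2.connectedComponentsWithStats(m);print('tray',[c[i].round(1) for i in range(1,k) if st[i][4]>200 and c[i][1]>250 and c[i][0]>340])
    d=fr['pixels'][210:250,150:205].max(2)<70;print('offcut',np.argwhere(d).mean(0).round(1),d.sum())
```

```text
head rows 64 149 ear top rows 39 55
ear outer top edge [602.   44.2  98. ]
90 90 [598.4  44.5  90. ] [550.8  47.   90. ] gap 3.6 len 47.5
91 88 [598.3  44.5  91. ] [550.6  47.1  88. ] gap 3.7 len 47.6
91 86 [598.3  44.5  91. ] [550.5  47.1  86. ] gap 3.7 len 47.8
92 84 [598.2  44.5  92. ] [550.3  47.1  84. ] gap 3.8 len 47.9
tray [array([419.5, 271.8]), array([386.4, 342.7])]
offcut [20.5 28.3] 686
tray [array([386.4, 342.7])]
offcut [20.5 28.2] 676
```

The head's upper front edge is about 3 mm off the ear: it drooped after release. I push it home with shut fingers on the upper rear face.

Call:
play_rows([
  [[0, 0, 0.03], [0, 0, 0], 0],
  [[0, 0, 0.035], [0, 0, 0], 0],
  [[0, 0, 0.025], [0, 0, 0], 0],
  [[0.01, 0, 0.008], [0, 0, 0], 0],
  [[0.012, 0, 0], [0, 0, 0], 0],
  [[0.01, 0, 0], [0, 0, 0], 0],
  [[0.006, 0, 0], [0, 0, 0], 0],
  [[0.004, 0, 0], [0, 0, 0], 0],
  [[0, 0, 0], [0, 0, 0], 0],
])

```text
clock: 26.65
eef_pos: [532.5, 46.6, 78.5]
tcp_rot: [-3.141, -0.002, -0.054]
contact_force: [-0.4, 0.4, 0.2]
opening: -0.002
```

Call:
play_rows([
  [[0.003, 0, 0], [0, 0, 0], 0],
  [[0.003, 0, 0], [0, 0, 0], 0],
  [[0, 0, 0], [0, 0, 0], 0],
])

```text
clock: 26.95
eef_pos: [537.8, 46.3, 78.0]
tcp_rot: [-3.142, -0.0, -0.054]
contact_force: [0.5, -0.0, 0.4]
opening: -0.001
```

Call:
play_rows([
  [[0.002, 0, 0], [0, 0, 0], 0],
  [[0.002, 0, 0], [0, 0, 0], 0],
  [[0, 0, 0], [0, 0, 0], 0],
])

```text
clock: 27.25
eef_pos: [540.0, 46.0, 77.4]
tcp_rot: [3.141, 0.003, -0.054]
contact_force: [-4.5, -0.1, 3.1]
opening: 0.003
```

Call:
play_rows([
  [[0.0015, 0, 0], [0, 0, 0], 0],
  [[0.0015, 0, 0], [0, 0, 0], 0],
  [[0, 0, 0], [0, 0, 0], 0],
])

```text
clock: 27.55
eef_pos: [540.2, 45.8, 76.9]
tcp_rot: [3.141, 0.009, -0.054]
contact_force: [-13.6, 1.3, 8.6]
opening: 0.002
```

Call:
play_rows([
  [[-0.01, 0, 0], [0, 0, 0], 0],
  [[-0.03, 0, -0.02], [0, 0, 0], 0],
  [[-0.02, 0, -0.03], [0, 0, 0], 0],
  [[0, 0, -0.04], [0, 0, 0], 0],
  [[0, 0, 0], [0, 0, 0], 0],
  [[0, 0, 0], [0, 0, 0], 0],
])

```text
clock: 28.15
eef_pos: [485.5, 49.3, 168.8]
tcp_rot: [-3.141, -0.003, -0.054]
contact_force: [-0.4, 0.3, -0.8]
opening: 0.002
```

Run:
```python
from h import *
import pickle
go(480,48,170,-.054)
F={n:grab_frame(n) for n in('top','scene','wrist')};f=F['wrist'];h=cv2.cvtColor(f['pixels'],cv2.COLOR_RGB2HSV)
g=cv2.inRange(h,(45,100,40),(80,255,255))[:,305:330]; y=cv2.inRange(h,(22,150,150),(30,255,255))[:,270:370]
r=np.where((g>0).sum(1)>15)[0];r=r[r<220];q=np.where((y>0).sum(1)>50)[0]
b=ray(f,315,q.max()+1,98);A=ray(f,315,r.min(),90);B=ray(f,315,r.max()+1,88)
print('ear',b.round(1),'head',A.round(1),B.round(1),'gap',(b-A)[0].round(1),q,r[[0,-1]])
o=np.zeros((300,800,3),np.uint8)
t=max(q.min()-20,0)
o[:,:400]=cv2.resize(f['pixels'][t:t+120,235:395],(400,300),interpolation=cv2.INTER_CUBIC)
o[:,400:]=cv2.resize(F['scene']['pixels'][215:275,265:345],(400,300),interpolation=cv2.INTER_CUBIC)
cv2.imwrite('pics/m12.png',cv2.convertScaleAbs(o,alpha=1.3,beta=10)[:,:,::-1])
```

```text
t 28.15 pos [485.5  49.3 168.8] rpy [-3.141e+00 -3.000e-03 -5.400e-02] open 0.002 F [-0.4  0.3 -0.8]
rz -0.0001 shift mm [-5.4  1.6 -1.2]
ear [601.7  44.   98. ] head [598.7  44.2  90. ] [550.7  46.8  88. ] gap 3.0 [21 22 23 24 25 26 27 28 29 30 31 32 33 34 35 36 37 38] [ 48 138]
```

```bash
python3 -c "
from rig import *
print(sign_off())"
```

```text
the job is handed in; nothing more can be done
None
```

I levered the riser up to its upper stop with the pry bar, pushed the lock pin through all three parts, and handed the job in at about 28 s of the 64 s. The sign-off reports no verdict.

- **Riser:** I laid the bar over the ridge with its tip run in until it met the column, then pushed the handle end down. The cameras showed about 11.5 mm of lift, and I then pushed on until the force jumped from 19 to 41 N. I read that as the upper stop. That 41 N was on the fingertips; the 40 N limit is for the arm and the gripper's body.
- **Pin:** I used the pin that started farthest from the base. It went through both ears and the riser without resistance, and brass shows in the far ear's hole.
- **Head against the ear:** When I let go, the head drooped slightly in the loose holes. Its upper front edge measures about 3 mm off the near ear. I pushed on it again with 14 N and it moved no more than about 0.3 mm, and the position of its rear face fits it being against the ear. I take it to be seated on its lower edge, but that is inferred, because I had no pictures left to look at it directly.
- **Everything else:** The tray and offcut were at unchanged image positions after the pin went in. The bar stays under the lip and the robot is clear of everything.

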